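Find and tighten the loose tub cap, then shelve the tub

ROBOT

A 7-joint arm with a two-finger parallel gripper is mounted at the origin on the work surface. World frame = base frame: x ahead of the robot, y to its left, z up, the work surface at z = 0. Lengths are in mm, angles in rad, forces in N, time in s.
With the tool pointing down it reaches from about 400 to 750 mm from the base axis. Payload 19.5 kg.
Tool frame: the origin (TCP) lies midway between the tips of the shut fingers; the grasp point (between the pads) lies 19 mm behind it; z points along the fingers, y is the direction in which the jaws open and shut (so a half turn about z gives the same grasp; the last joint's range is limited). The gripper opens to 85 mm and grips with 20 to 120 N. Pads are 22 mm wide; open, the fingers measure 114 mm over their backs; the gripper's body (76 mm by 85 mm) begins 54 mm behind the grasp point. The pads swing forward as they close: fully open they stand 13 mm farther back than shut.
Start: joints at [-0.042, 0.707, -0.028, 1.485, 0.022, 0.951, -0.075], TCP at [574.974, 0.003, 231.268] pointing down, gripper open.
Joint ranges: [-2.71, 2.71], [-0.32, 2.16], [-1.57, 1.52], [0, 2.45], [-1.46, 4.6], [0, 2.02], [-2.83, 2.83]. Speed limits (rad/s): [1.89, 1.89, 2.57, 2.57, 3.01, 3.01, 3.01].

INTERFACE

Orientations are given as a unit quaternion [x, y, z, w].
In Python, from workcell import manip gives the robot as it stands. The module is installed in compiled form; this text tells all that it offers.
- The arm moves only by the tool send_rows, never from a script. Its argument "targets" is a list of rows, each an object of numbers: "dx", "dy", "dz": the shift along the tool's x, y, z in m; "spin": the turn about the tool's z in units of 5 degrees (1.0 is 5 degrees). A call has 1 to 12 rows; each row shifts and turns the commanded pose from where the row before left it, along the tool's axes as they then stand; what a row does not reach is not made up. A row lasts 1/10 s, in which the tool goes at most 50 mm and 8.59 degrees, less where a joint would pass 70% of its speed; a pose out of reach is approached as far as the arm can. A call is refused whole if a number of a shift passes 0.05 or a number of a turn 1, either way. A call with a gripper value outside its range is refused whole. "grip" is the finger opening in m, from 0 to 0.0854, set as the call begins (left out, the last holds). The fingers move at their own pace and stop on an object; "force" is the grip in N (left out, the last holds). Time passes only in rows, so rows that do not move let the fingers close. It gives the time, the measured TCP pose, the force and the opening at its end, in the units of the state.
- manip.get_obs(): the state, without advancing time (a new reading comes with each control period).
- manip.capture(name): name is "scene" or "side" or "wrist"; returns (picture, depth): 384x512x3 uint8, red, green, blue; 384x512 float32, mm along the optical axis (not along the pixel's ray), 0 where there is no reading.
- manip.calibration(name): a dict with "K" (3x3 intrinsics, pixels), "eye" and "orientation" of the camera in the world; the wrist camera has in their place "tool_from_camera" (4x4, takes a point from camera to tool coordinates, whose origin is the TCP and whose axes are the flange's). Camera axes: x right, y up, looking along -z (the intrinsics and any distortion apply to the point x, -y, -z); pixel columns grow to the right and rows downward; lengths in mm; the calibration is good to about 2 mm. A picture is of the moment at which its call begins: read the wrist's pose just before it. calibration takes no time and is no camera call.
- manip.finish_job(): hands the job in, once; it reports no verdict.
The state is a dict: "time_s": time; "q": joint angles; "dq": joint speeds; "effort": joint torques, N m; "tool_pos": TCP position; "eef_rot": TCP orientation; "force": force on the tool from outside, world axes, zero at the start; "ft_torque": the same for the moment, N m; "opening": finger opening in mm.
Only numpy, scipy, OpenCV 4.12 (cv2) and the standard library are available. Lean on these libraries where they do the work, as an engineer would, in place of code of your own. Each camera call takes 0.05 s, during which the arm holds its last target.

TASK

One of the three tablet tubs on the bench has a loose screw cap: tug the caps gently upward until you find the one that gives, and screw that cap clockwise fully home while its tub still stands on the bench. Then set that tub down, without dropping it, upright on the yellow square of the low shelf board, wholly inside the square. Leave the two tight tubs standing about where they are with their caps tight, and do not disturb the marker cup, the brown bottle or the blue carton.

Things in the scene. Friction and masses are not known exactly. Their poses are not given: they have to be found in the camera images.
- tub_a: one of three like white tubs, loose on the bench, 0.29-0.41 kg, may be lifted by a tight cap. Body 48 mm dia, 80 mm tall; ribbed blue cap 54 mm dia, 24 mm tall, on top. Origin: centre of underside, z up. One cap of the three is loose. Caps tighten clockwise from above, 0.8-1.2 rad to a hard stop, sinking 2 mm per rad, friction about 0.035 N m; past the stop the whole tub turns, harmlessly.
- tub_b: one of three like white tubs, loose on the bench, 0.29-0.41 kg, may be lifted by a tight cap. Body 48 mm dia, 80 mm tall; ribbed blue cap 54 mm dia, 24 mm tall, on top. Origin: centre of underside, z up. One cap of the three is loose. Caps tighten clockwise from above, 0.8-1.2 rad to a hard stop, sinking 2 mm per rad, friction about 0.035 N m; past the stop the whole tub turns, harmlessly.
- tub_c: one of three like white tubs, loose on the bench, 0.29-0.41 kg, may be lifted by a tight cap. Body 48 mm dia, 80 mm tall; ribbed blue cap 54 mm dia, 24 mm tall, on top. Origin: centre of underside, z up. One cap of the three is loose. Caps tighten clockwise from above, 0.8-1.2 rad to a hard stop, sinking 2 mm per rad, friction about 0.035 N m; past the stop the whole tub turns, harmlessly.
- cap_a_top (a point): centre of the top face of tub_a's cap; z up. 104 mm above the tub's underside when fully home. A loose cap sits 1.6-2.4 mm higher (reddish neck shows); pulled up it gives another 2.4-3.6 mm almost without force, then the tub comes up too; let go, it drops back. A tight cap does not give: the tub lifts at once. The cap's yaw does not tell if it is tight.
- cap_b_top (a point): centre of the top face of tub_b's cap; z up. 104 mm above the tub's underside when fully home. A loose cap sits 1.6-2.4 mm higher (reddish neck shows); pulled up it gives another 2.4-3.6 mm almost without force, then the tub comes up too; let go, it drops back. A tight cap does not give: the tub lifts at once. The cap's yaw does not tell if it is tight.
- cap_c_top (a point): centre of the top face of tub_c's cap; z up. 104 mm above the tub's underside when fully home. A loose cap sits 1.6-2.4 mm higher (reddish neck shows); pulled up it gives another 2.4-3.6 mm almost without force, then the tub comes up too; let go, it drops back. A tight cap does not give: the tub lifts at once. The cap's yaw does not tell if it is tight.
- spot (a point): the centre of the yellow square (95 x 95 mm, flat) on top of the low olive-green shelf board, 60 mm above the bench; x and y run along the square's sides, z up. The board is fixed, 180 mm (x) by 360 mm (y), and carries two fixed small cartons up to 75 mm tall, whose near faces are 117 mm (+y) and 125 mm (-y) from this point.
- marker_cup: a black cup of markers, 68 mm diameter, 132 mm tall to the marker tops; origin at the centre of the underside. A bystander.
- amber_bottle: a small brown bottle, 42 mm diameter, 85 mm tall; origin at the centre of the underside. A bystander.
- blue_carton: a blue carton, 50 x 80 x 65 mm (x, y, z); origin at the centre of the underside. A bystander.
There are look-alikes about, which are no part of the job. Leave any pink or turquoise look-alike of the tub_b alone. What is shaped like the tub_a but turquoise is not meant.

How it is judged:
By the outcome, as a careful person would: the job done as asked, in the order asked, and still so for the second after the job is handed in, with the robot touching nothing.
It also fails if it takes over 54 s, if anything falls off the work surface, if the arm or the gripper's body presses on something with over 40 N, if the wrist force passes 120 N, or if a joint passes its speed limit or range.

## Working session

There is one attempt and no reset: what is moved stays moved. The work goes in short steps, Python scripts to look and compute and a tool call to move; the robot and the scene stay as the last step left them, time stands still between calls to the robot, and variables do not carry over. Pictures are saved under pics/ and viewed, and the job is handed in when it is done.

Besides the shell and the picture viewer there is one more tool, called after ">>>" as a command line: name --argument value ..., lists and objects as JSON in quotes. send_rows: Moves the arm, as the interface text tells. Its arguments: {"type":"object","properties":{"targets":{"type":"array"},"grip":{"type":"number"},"force":{"type":"number"}},"required":["targets"]}

```bash
mkdir -p pics
cat > h.py <<'E'
from workcell import manip
import numpy as np, cv2
from scipy.spatial.transform import Rotation as R
def cam(name,obs=None):
    c=manip.calibration(name);K=np.array(c["K"])
    if "eye" in c:
        o=np.array(c["orientation"]);
        Rm=R.from_quat(o).as_matrix() if o.size==4 else o.reshape(3,3)
        return K,Rm,np.array(c["eye"]),c
    T=np.array(c["tool_from_camera"]);Rt=R.from_quat(obs["eef_rot"]).as_matrix()
    return K,Rt@T[:3,:3],Rt@T[:3,3]+np.array(obs["tool_pos"]),c
def dist(c):
    for k in c:
        if 'dist' in k.lower(): return np.array(c[k],float)
    return None
def ray(uv,C):
    K,Rm,e,c=C;p=cv2.undistortPoints(np.array(uv,float).reshape(-1,1,2),K,dist(c)).reshape(-1,2)
    d=np.c_[p[:,0],-p[:,1],-np.ones(len(p))];return d@Rm.T
def onplane(uv,C,z):
    d=ray(uv,C);e=C[2];return e+d*((z-e[2])/d[:,2])[:,None]
def depthpts(D,C):
    h,w=D.shape;u,v=np.meshgrid(np.arange(w),np.arange(h))
    d=ray(np.stack([u.ravel(),v.ravel()],1),C);return (C[2]+d*D.reshape(-1,1)).reshape(h,w,3)
def proj(P,C):
    K,Rm,e,c=C;p=(np.atleast_2d(P)-e)@Rm;p=p*[1,-1,-1]
    return cv2.projectPoints(p.reshape(-1,1,3),np.zeros(3),np.zeros(3),K,dist(c))[0].reshape(-1,2)
E
python3 - <<'E'
from h import *
o=manip.get_obs();print(o)
for n in("scene","side"):
    print(manip.calibration(n))
    p,d=manip.capture(n);cv2.imwrite(f"pics/{n}0.png",p[...,::-1]);np.save(f"{n}0.npy",d)
print(manip.calibration("wrist"))
E
```

```text
{'time_s': 0.0, 'q': array([-0.04169958,  0.70709925, -0.02762129,  1.48496169,  0.02195539,
        0.95090846, -0.07551075]), 'dq': array([ 2.05655273e-03, -7.98999973e-04,  1.29495409e-03, -9.22305584e-04,
        5.41674197e-04, -8.17089693e-06, -4.14991581e-04]), 'effort': array([-3.35119905e-03, -8.83210659e+01,  1.23306759e+00, -2.36173260e+01,
        1.66974653e-02,  6.38553465e-03, -2.14882397e-05]), 'tool_pos': array([5.74748587e+02, 1.26331364e-02, 2.30838354e+02]), 'eef_rot': array([ 7.07118839e-01,  7.07094518e-01, -3.78905131e-04, -3.82364925e-04]), 'force': array([ 0.23373637,  0.86560785, -0.40986568]), 'ft_torque': array([-0.03861048, -0.02605155,  0.02066986]), 'opening': 85.41750640291991}
{'K': array([[467.33744408,   0.        , 248.23361228],
       [  0.        , 467.33744408, 188.67652608],
       [  0.        ,   0.        ,   1.        ]]), 'eye': array([1622.2484383 ,  -37.30400939,  763.62772789]), 'orientation': array([0.34031131, 0.34646356, 0.62333006, 0.61287099])}
{'K': array([[468.06081449,   0.        , 253.15204944],
       [  0.        , 468.06081449, 193.44729246],
       [  0.        ,   0.        ,   1.        ]]), 'eye': array([ 190.24412966, -569.15714079,  853.07779639]), 'orientation': array([ 0.33421087, -0.11073322, -0.27326601,  0.89519101])}
{'K': array([[287.42084647,   0.        , 259.16174465],
       [  0.        , 287.42084647, 186.64942097],
       [  0.        ,   0.        ,   1.        ]]), 'tool_from_camera': array([[-3.00636653e-04,  9.48715901e-01,  3.16129797e-01,
         8.07371560e+01],
       [ 9.99999835e-01,  4.40202699e-04, -3.70071717e-04,
         2.27836400e-01],
       [-4.90254112e-04,  3.16129633e-01, -9.48715877e-01,
        -1.41493731e+02],
       [ 0.00000000e+00,  0.00000000e+00,  0.00000000e+00,
         1.00000000e+00]])}
```

View pics/scene0.png

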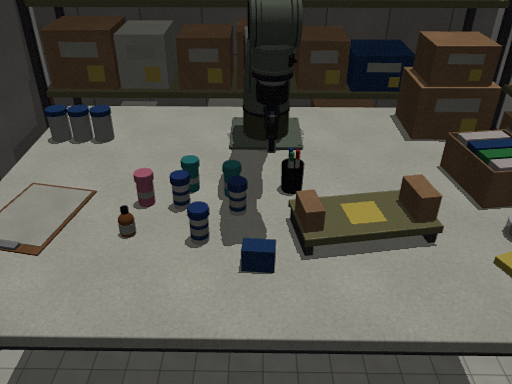

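View pics/side0.png

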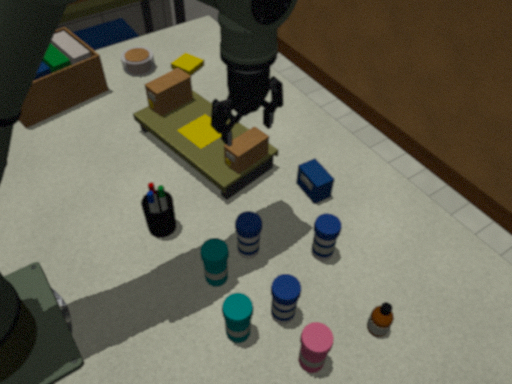

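Run:
```python
from h import *
for n in("scene","side"):
    p=cv2.imread(f"pics/{n}0.png");D=np.load(f"{n}0.npy");C=cam(n);P=depthpts(D,C)
    hsv=cv2.cvtColor(p,cv2.COLOR_BGR2HSV)
    for col,lo,hi in(("blue",(108,120,30),(128,255,255)),("yel",(22,120,90),(32,255,255)),("teal",(80,100,40),(100,255,255)),("pink",(160,80,60),(178,255,255))):
        m=cv2.inRange(hsv,lo,hi)
        k,l,s,c=cv2.connectedComponentsWithStats(m)
        for i in range(1,k):
            if s[i,4]<60: continue
            q=P[(l==i)&(D>0)]
            if len(q)<20: continue
            zt=np.percentile(q[:,2],95);t=q[q[:,2]>zt-6]
            print(n,col,s[i],c[i].round(),"ztop %.0f"%zt,"topmid",(t.min(0)/2+t.max(0)/2).round(),"ext",(t.max(0)-t.min(0)).round(), "med",np.median(q,0).round())
s=cv2.imread("pics/scene0.png")[130:280,100:290];cv2.imwrite("pics/crop0.png",cv2.resize(s,None,fx=4,fy=4,interpolation=cv2.INTER_CUBIC))
s=cv2.imread("pics/side0.png")[195:375,190:400];cv2.imwrite("pics/crop1.png",cv2.resize(s,None,fx=3.3,fy=3.3,interpolation=cv2.INTER_CUBIC))
```

```text
scene blue [351  40  64  24 620] [381.  49.] ztop 131 topmid [-751.  575.  129.] ext [303. 291.   8.] med [-718.  591.  128.]
scene blue [ 44 105  22   8 118] [ 54. 108.] ztop 125 topmid [  53. -760.  123.] ext [72. 65.  8.] med [  54. -760.  122.]
scene blue [ 67 104  21  10 121] [ 77. 109.] ztop 125 topmid [  55. -677.  122.] ext [67. 70.  7.] med [  59. -678.  122.]
scene blue [ 90 105  20  11 119] [ 99. 109.] ztop 125 topmid [  52. -599.  123.] ext [67. 70.  8.] med [  61. -599.  122.]
scene blue [469 139  43  11 280] [491. 144.] ztop 129 topmid [323. 690. 127.] ext [ 70. 139.   8.] med [327. 683. 127.]
scene blue [170 170  20  16 221] [179. 177.] ztop 109 topmid [ 495. -250.  107.] ext [54. 50.  7.] med [ 506. -248.  106.]
scene blue [228 176  19  17 241] [237. 184.] ztop 107 topmid [523. -87. 105.] ext [56. 50.  8.] med [534. -88. 104.]
scene blue [187 202  21  19 284] [197. 210.] ztop 107 topmid [ 655. -181.  105.] ext [50. 49.  7.] med [ 665. -181.  104.]
scene blue [242 238  33  18 395] [257. 246.] ztop 68 topmid [752. -29.  66.] ext [56. 77.  8.] med [756. -32.  66.]
scene 
[... 1582 characters left out ...]
214. 255.] ztop 105 topmid [ 426. -110.  103.] ext [51. 52.  8.] med [ 422. -118.  102.]
side teal [206 276  21  10 107] [216. 281.] ztop 27 topmid [ 421. -121.   26.] ext [35. 23.  8.] med [ 415. -128.   18.]
side teal [223 293  30  39 887] [237. 311.] ztop 105 topmid [ 398. -236.  103.] ext [52. 52.  7.] med [ 394. -242.  103.]
side teal [228 333  21  10  83] [238. 338.] ztop 27 topmid [ 391. -249.   26.] ext [32. 22.  9.] med [ 387. -255.   17.]
side pink [ 301  323   32   40 1013] [316. 342.] ztop 105 topmid [ 479. -358.  103.] ext [52. 53.  8.] med [ 473. -362.  103.]
side pink [300 360  22  13  83] [309. 368.] ztop 26 topmid [ 468. -367.   24.] ext [25. 29.  7.] med [ 461. -372.   18.]
```

View pics/crop0.png

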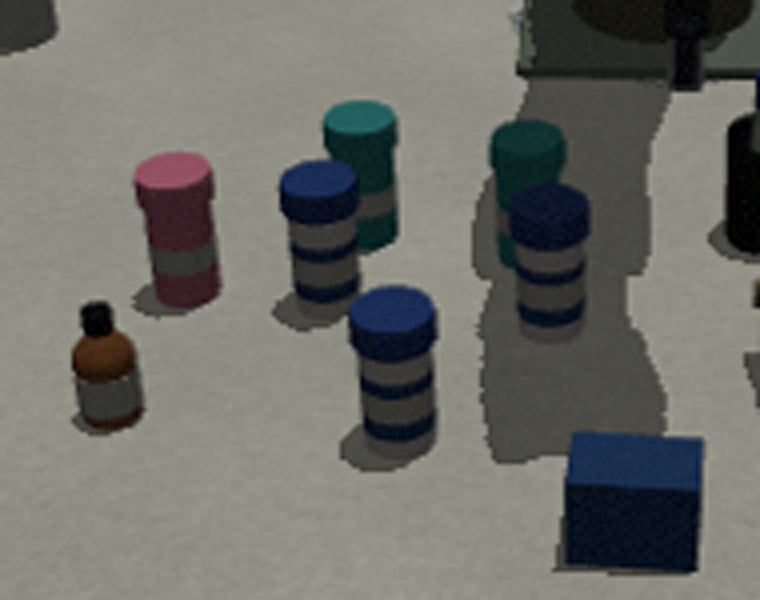

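View pics/crop1.png

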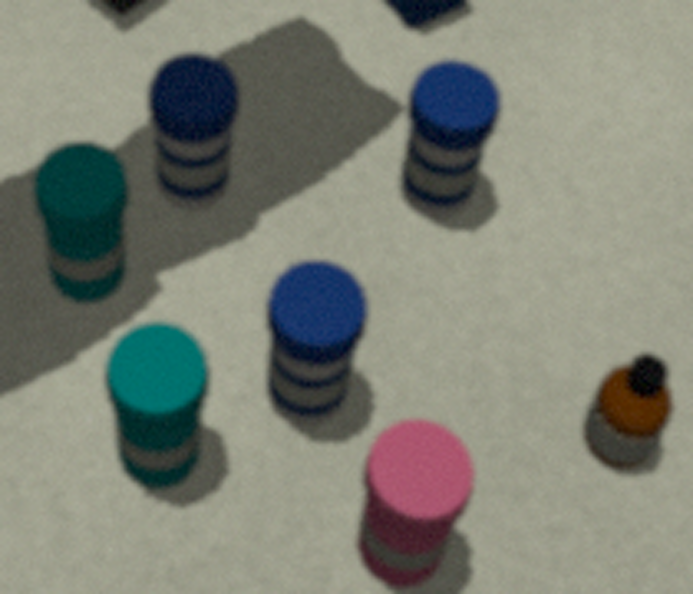

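Candidates: the white tubs with blue caps are at scene px (180,188) at world (494,-251), (237,195) at (521,-89) and (198,222) at (652,-182), all with tops about 105 mm high. The turquoise (190,172) and (231,178) and pink (144,187) ones are look-alikes. The grey jars with blue lids at (60–100,122) are far off and taller, at 125 mm. The crops confirm this. The tub at (494,-251) reads about 2 mm higher in both views, so I'll tug that one first.

>>> send_rows --targets '[{"dx":-0.025,"dy":-0.008},{"dx":-0.025,"dy":-0.008},{"dx":-0.025,"dy":-0.008},{"dx":-0.025,"dy":-0.008},{"dx":-0.025,"dy":-0.008},{"dx":-0.025,"dy":-0.008},{"dx":-0.025,"dy":-0.008},{"dx":-0.025,"dy":-0.008},{"dx":-0.025,"dy":-0.008},{"dx":-0.025,"dy":-0.008},{},{}]' --grip 0.0854 --force 60

```text
invalid input
```

>>> send_rows --targets '[{"spin":-1},{"spin":-1},{"spin":-1},{"spin":-1},{"spin":-1},{"spin":-1},{},{}]'

```text
invalid input
```

Run:
```python
from h import *
o=manip.get_obs();C=cam("wrist",o);p,D=manip.capture("wrist");cv2.imwrite("pics/w1.png",p[...,::-1])
print(o["time_s"],o["tool_pos"],o["eef_rot"],o["q"],o["force"])
print(R.from_quat(o["eef_rot"]).as_matrix().round(3))
P=depthpts(D,C);hsv=cv2.cvtColor(p,cv2.COLOR_RGB2HSV);m=cv2.inRange(hsv,(108,110,25),(128,255,255))
k,l,s,c=cv2.connectedComponentsWithStats(m)
for i in range(1,k):
    if s[i,4]<100: continue
    q=P[(l==i)&(D>0)];zt=np.percentile(q[:,2],90);t=q[q[:,2]>zt-5]
    print(s[i],c[i].round(),zt.round(1),((t.min(0)+t.max(0))/2).round(1),(t.max(0)-t.min(0)).round(1))
```

```text
0.1 [5.74783463e+02 9.47659885e-03 2.30884076e+02] [ 7.07097818e-01  7.07115587e-01 -3.39611010e-04 -3.28151462e-04] [-0.04169929  0.70703841 -0.0276345   1.48491541  0.0220008   0.95088556
 -0.07548655] [ 0.34705684  1.16268601 -0.86274798]
[[-0.     1.    -0.001]
 [ 1.     0.    -0.   ]
 [-0.    -0.001 -1.   ]]
[ 13  99  33  17 392] [ 28. 107.] 131.3 [381.2  67.5 129.6] [14.  11.1  6.5]
[ 369  148   74   76 2483] [407. 186.] 64.7 [749.6 -27.3  63.1] [52.5 80.8  6.8]
[ 186  225   48   51 1860] [210. 250.] 103.6 [521.4 -86.  102. ] [50.9 51.8  6.6]
[ 300  295   46   47 1671] [322. 319.] 103.6 [632.3 -97.7 201.4] [ 87.  216.1 205.6]
[182 340  24  12 136] [192. 345.] 305.6 [556.3  12.9 310.2] [ 5.4  9.2 10.1]
```

View pics/w1.png

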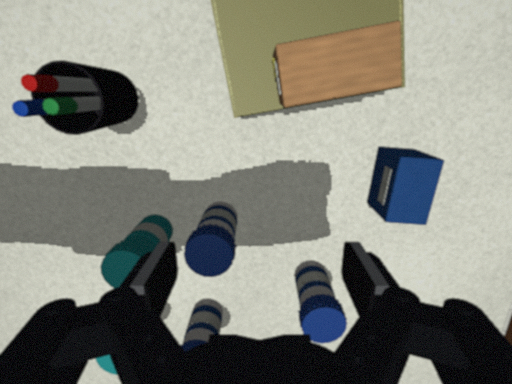

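The wrist view shows the second tub's cap at px (210,250), the third's at (322,319), and the cup at (80,95). The arm hasn't moved because the rows were refused, probably for missing fields.

>>> send_rows --targets '[{"dx":-0.025,"dy":-0.008,"dz":0,"spin":0},{"dx":-0.025,"dy":-0.008,"dz":0,"spin":0},{"dx":-0.025,"dy":-0.008,"dz":0,"spin":0},{"dx":-0.025,"dy":-0.008,"dz":0,"spin":0},{"dx":-0.025,"dy":-0.008,"dz":0,"spin":0},{"dx":-0.025,"dy":-0.008,"dz":0,"spin":0},{"dx":-0.025,"dy":-0.008,"dz":0,"spin":0},{"dx":-0.025,"dy":-0.008,"dz":0,"spin":0},{"dx":-0.025,"dy":-0.008,"dz":0,"spin":0},{"dx":-0.025,"dy":-0.008,"dz":0,"spin":0},{"dx":0,"dy":0,"dz":0,"spin":0}]' --grip 0.085 --force 60

```text
time_s: 1.25
tool_pos: [493.4, -253.4, 231.1]
eef_rot: [0.709, 0.706, -0.001, 0.0]
force: [0.4, 0.3, -1.3]
opening: 84.7
```

>>> send_rows --targets '[{"dx":0,"dy":0,"dz":0,"spin":-1},{"dx":0,"dy":0,"dz":0,"spin":-1},{"dx":0,"dy":0,"dz":0,"spin":-1},{"dx":0,"dy":0,"dz":0,"spin":-1},{"dx":0,"dy":0,"dz":0,"spin":-1},{"dx":0,"dy":0,"dz":0,"spin":-1},{"dx":0,"dy":0,"dz":0,"spin":0},{"dx":0,"dy":0,"dz":0,"spin":0}]'

```text
time_s: 2.05
tool_pos: [495.0, -249.7, 231.2]
eef_rot: [0.501, 0.865, 0.0, -0.0]
force: [1.1, 0.7, 0.0]
opening: 84.6
```

```bash
cat > w.py <<'E'
from h import *
import sys
n=sys.argv[1]
o=manip.get_obs();C=cam("wrist",o);p,D=manip.capture("wrist");cv2.imwrite(f"pics/{n}.png",p[...,::-1])
print(o["time_s"],o["tool_pos"],o["q"].round(3),o["force"])
M=R.from_quat(o["eef_rot"]).as_matrix();print(M.round(3).tolist())
P=depthpts(D,C);hsv=cv2.cvtColor(p,cv2.COLOR_RGB2HSV);m=cv2.inRange(hsv,(108,110,25),(128,255,255))
k,l,s,c=cv2.connectedComponentsWithStats(m)
for i in range(1,k):
    if s[i,4]<100: continue
    q=P[(l==i)&(D>0)];zt=np.percentile(q[:,2],90);t=q[q[:,2]>zt-5]
    mid=(t.min(0)+t.max(0))/2
    print(s[i],c[i].round(),zt.round(1),mid.round(1),(t.max(0)-t.min(0)).round(1),"tool",((mid-o["tool_pos"])@M).round(1))
E
python3 w.py w2
```

```text
2.05 [ 495.0248821  -249.7126161   231.17670233] [ 0.529  0.68  -0.227  1.558  0.178  0.925  0.764] [1.0790472  0.68208473 0.02934517]
[[-0.498, 0.867, -0.0], [0.867, 0.498, 0.0], [0.0, -0.0, -1.0]]
[ 342    0   70   68 3696] [377.  33.] 103.7 [519.6 -88.5 102. ] [52.1 51.9  6.5] tool [127.5 101.6 129.2]
[491 103  21  30 213] [504. 119.] 28.9 [729.1 -60.9  29.7] [12.7 13.2 11.4] tool [ 47.2 297.  201.5]
[ 230  145   54   58 2289] [257. 175.] 105.6 [ 492.3 -250.   104.1] [51.9 52.7  6.5] tool [  1.   -2.5 127.1]
[ 392  165   63   54 2471] [424. 192.] 103.7 [ 650.3 -181.7  102. ] [52.6 52.2  6.7] tool [-18.4 168.6 129.1]
```

View pics/w2.png

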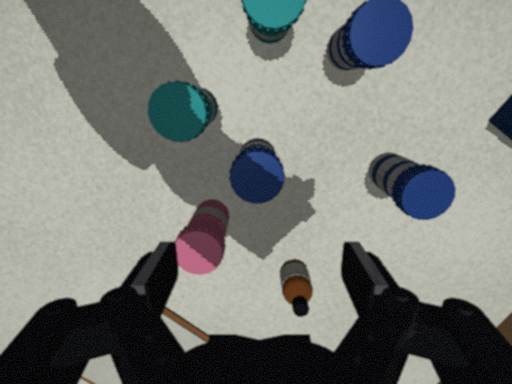

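The target cap is at px (257,175), 2 mm higher than its two fellows and centred to within 3 mm. Descending.

>>> send_rows --targets '[{"dx":0.001,"dy":-0.0025,"dz":0.015,"spin":0},{"dx":0,"dy":0,"dz":0.018,"spin":0},{"dx":0,"dy":0,"dz":0.018,"spin":0},{"dx":0,"dy":0,"dz":0.018,"spin":0},{"dx":0,"dy":0,"dz":0.018,"spin":0},{"dx":0,"dy":0,"dz":0.018,"spin":0},{"dx":0,"dy":0,"dz":0.015,"spin":0},{"dx":0,"dy":0,"dz":0.015,"spin":0},{"dx":0,"dy":0,"dz":0.012,"spin":0},{"dx":0,"dy":0,"dz":0.008,"spin":0},{"dx":0,"dy":0,"dz":0,"spin":0},{"dx":0,"dy":0,"dz":0,"spin":0}]'

```text
time_s: 3.3
tool_pos: [492.5, -250.4, 76.6]
eef_rot: [0.5, 0.866, -0.0, 0.0]
force: [-0.9, -0.2, 0.2]
opening: 84.8
```

>>> send_rows --targets '[{"dx":0,"dy":0,"dz":0,"spin":0},{"dx":0,"dy":0,"dz":0,"spin":0},{"dx":0,"dy":0,"dz":0,"spin":0},{"dx":0,"dy":0,"dz":0,"spin":0},{"dx":0,"dy":0,"dz":0,"spin":0},{"dx":0,"dy":0,"dz":0,"spin":0},{"dx":0,"dy":0,"dz":0,"spin":0},{"dx":0,"dy":0,"dz":0,"spin":0}]' --grip 0.045 --force 40

```text
time_s: 4.1
tool_pos: [492.6, -250.5, 76.7]
eef_rot: [0.5, 0.866, 0.0, 0.0]
force: [-0.3, 0.7, 5.9]
opening: 52.6
```

Run:
```python
from h import *
o=manip.get_obs();print(o["time_s"],o["tool_pos"],o["force"],o["ft_torque"],o["opening"])
p,D=manip.capture("side");np.save("s1.npy",D);cv2.imwrite("pics/s1.png",cv2.resize(p[200:375,190:400,::-1],None,fx=3.3,fy=3.3,interpolation=cv2.INTER_CUBIC))
```

```text
4.1 [ 492.57520609 -250.48399732   76.71110741] [-0.33283702  0.6910103   5.88548943] [ 0.0101767   0.06707788 -0.03888032] 52.646331488751635
```

View pics/s1.png

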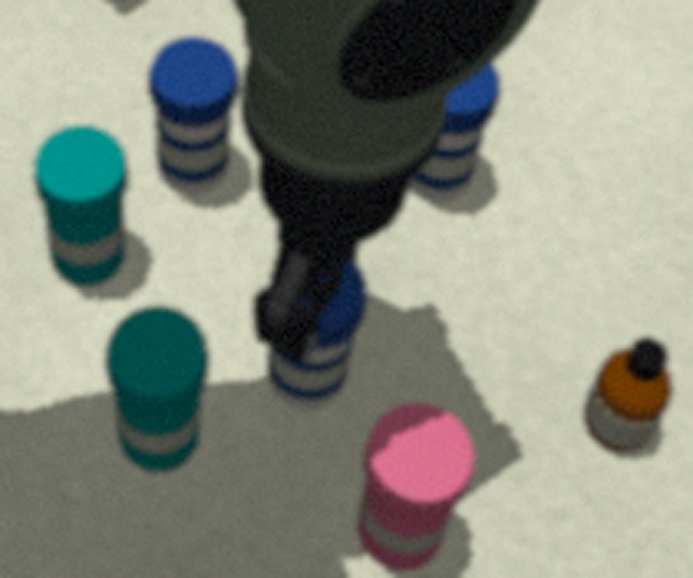

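Gripped on the cap (opening 52.6). Tugging in small steps.

>>> send_rows --targets '[{"dx":0,"dy":0,"dz":-0.0005,"spin":0},{"dx":0,"dy":0,"dz":-0.0005,"spin":0},{"dx":0,"dy":0,"dz":0,"spin":0},{"dx":0,"dy":0,"dz":0,"spin":0}]'

```text
time_s: 4.55
tool_pos: [492.4, -250.4, 77.3]
eef_rot: [0.5, 0.866, 0.0, 0.0]
force: [1.2, -0.2, -0.7]
opening: 52.7
```

>>> send_rows --targets '[{"dx":0,"dy":0,"dz":-0.0005,"spin":0},{"dx":0,"dy":0,"dz":-0.0005,"spin":0},{"dx":0,"dy":0,"dz":0,"spin":0},{"dx":0,"dy":0,"dz":0,"spin":0}]'

```text
time_s: 4.95
tool_pos: [492.3, -250.4, 78.3]
eef_rot: [0.5, 0.866, 0.0, -0.0]
force: [1.1, 0.5, -0.3]
opening: 52.7
```

>>> send_rows --targets '[{"dx":0,"dy":0,"dz":-0.001,"spin":0},{"dx":0,"dy":0,"dz":-0.001,"spin":0},{"dx":0,"dy":0,"dz":-0.001,"spin":0},{"dx":0,"dy":0,"dz":0,"spin":0},{"dx":0,"dy":0,"dz":0,"spin":0},{"dx":0,"dy":0,"dz":0,"spin":0}]'

```text
time_s: 5.55
tool_pos: [492.2, -250.4, 81.2]
eef_rot: [0.5, 0.866, -0.0, -0.0]
force: [-0.2, 0.1, -3.3]
opening: 53.1
```

Run:
```python
from h import *
for i in range(2):
  p,D=manip.capture("side")
cv2.imwrite("pics/s2.png",cv2.resize(p[255:335,250:330,::-1],None,fx=7,fy=7,interpolation=cv2.INTER_CUBIC))
p,D=manip.capture("scene")
cv2.imwrite("pics/c2.png",cv2.resize(p[150:230,150:250,::-1],None,fx=7,fy=7,interpolation=cv2.INTER_CUBIC))
print(manip.get_obs()["force"],manip.get_obs()["tool_pos"])
```

```text
[ 0.39215373  0.56068903 -2.66699427] [ 492.2133463  -250.36055116   81.2038657 ]
```

View pics/s2.png

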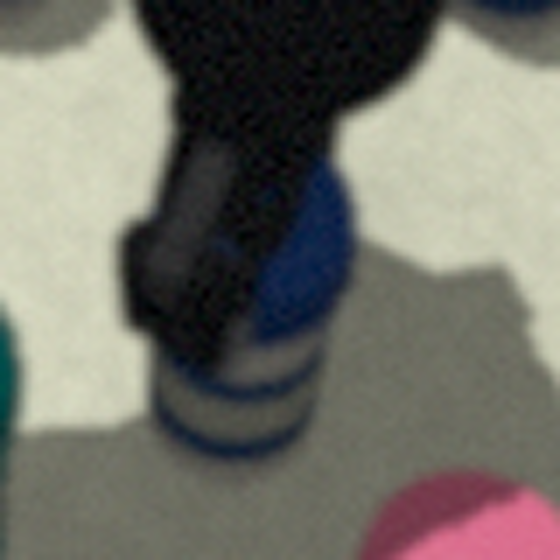

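View pics/c2.png

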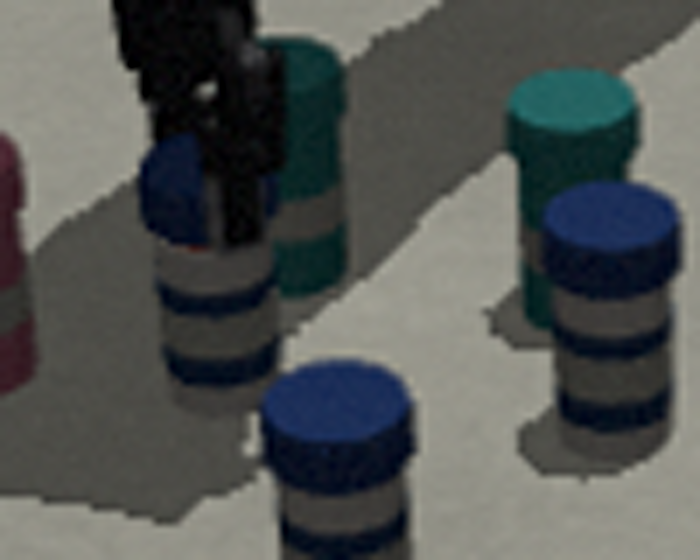

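The cap gives: force stayed near 0 over the first 1.6 mm or more, then the tub's weight came on (-3.3 N). A reddish neck shows at crop px (200,247). This is the loose one. I'll lower it back and press lightly so the tub doesn't turn with the cap.

>>> send_rows --targets '[{"dx":0,"dy":0,"dz":0.001,"spin":0},{"dx":0,"dy":0,"dz":0.001,"spin":0},{"dx":0,"dy":0,"dz":0.001,"spin":0},{"dx":0,"dy":0,"dz":0.001,"spin":0},{"dx":0,"dy":0,"dz":0,"spin":0},{"dx":0,"dy":0,"dz":0,"spin":0},{"dx":0,"dy":0,"dz":0,"spin":0}]'

```text
time_s: 6.4
tool_pos: [492.3, -250.4, 77.3]
eef_rot: [0.5, 0.866, -0.0, -0.0]
force: [-0.1, -0.6, 0.1]
opening: 53.0
```

>>> send_rows --targets '[{"dx":0,"dy":0,"dz":0.0005,"spin":0},{"dx":0,"dy":0,"dz":0,"spin":0},{"dx":0,"dy":0,"dz":0,"spin":0}]' --force 60

```text
time_s: 6.7
tool_pos: [492.4, -250.4, 77.0]
eef_rot: [0.5, 0.866, -0.0, 0.0]
force: [-0.8, 0.7, 5.2]
opening: 52.4
```

>>> send_rows --targets '[{"dx":0,"dy":0,"dz":0.0007,"spin":0},{"dx":0,"dy":0,"dz":0,"spin":0},{"dx":0,"dy":0,"dz":0,"spin":0}]'

```text
time_s: 7.0
tool_pos: [492.5, -250.5, 76.5]
eef_rot: [0.5, 0.866, -0.0, 0.0]
force: [-0.6, 0.3, 12.2]
opening: 52.4
```

>>> send_rows --targets '[{"dx":0,"dy":0,"dz":0.00015,"spin":1},{"dx":0,"dy":0,"dz":0.00015,"spin":1},{"dx":0,"dy":0,"dz":0.00015,"spin":1}]'

```text
time_s: 7.3
tool_pos: [492.5, -250.5, 76.1]
eef_rot: [0.61, 0.792, 0.0, 0.0]
force: [-1.8, 0.8, 11.4]
opening: 52.4
```

```bash
python3 -c "
from h import *
o=manip.get_obs();print(o['tool_pos'],o['force'],o['ft_torque'],o['q'])"
```

```text
[ 492.48177921 -250.52569373   76.06874618] [-1.79010252  0.82827729 11.42018843] [0.101759   0.46469616 0.04903784] [ 0.46342938  0.89869239 -0.09750299  1.72259332  0.15223559  0.52699739
  0.5289786 ]
```

>>> send_rows --targets '[{"dx":0,"dy":0,"dz":0.00017,"spin":1},{"dx":0,"dy":0,"dz":0.00017,"spin":1},{"dx":0,"dy":0,"dz":0.00017,"spin":1},{"dx":0,"dy":0,"dz":0.00017,"spin":1}]'

```text
time_s: 7.7
tool_pos: [492.4, -250.5, 75.4]
eef_rot: [0.739, 0.674, 0.0, 0.0]
force: [-1.4, 0.3, 10.6]
opening: 52.2
```

```bash
python3 -c "
from h import *
o=manip.get_obs();print(o['tool_pos'],o['force'],o['ft_torque'],o['q'])"
```

```text
[ 492.42393623 -250.50695695   75.35279636] [-1.368077    0.28220122 10.64340261] [0.17837257 0.45397412 0.06378022] [ 0.418071    0.90024574 -0.01038283  1.72451033  0.01671093  0.51639666
  0.30613506]
```

>>> send_rows --targets '[{"dx":0,"dy":0,"dz":0.00017,"spin":1},{"dx":0,"dy":0,"dz":0.00017,"spin":1},{"dx":0,"dy":0,"dz":0.00017,"spin":1}]'

```text
time_s: 8.0
tool_pos: [492.4, -250.5, 74.8]
eef_rot: [0.82, 0.572, 0.0, 0.0]
force: [-2.0, 1.0, 10.7]
opening: 52.6
```

```bash
python3 -c "
from h import *
o=manip.get_obs();print(o['tool_pos'],o['force'],o['ft_torque'],o['q'])"
```

```text
[ 492.42777474 -250.48508716   74.84869106] [-1.95506327  1.03937933 10.71341095] [ 0.16350221  0.51245881 -0.00578601] [ 0.38460158  0.90336695  0.05409729  1.72586441 -0.0863292   0.51415776
  0.1405955 ]
```

>>> send_rows --targets '[{"dx":0,"dy":0,"dz":0.00017,"spin":1},{"dx":0,"dy":0,"dz":0.00017,"spin":1}]'

```text
time_s: 8.2
tool_pos: [492.6, -250.5, 74.5]
eef_rot: [0.867, 0.499, 0.0, 0.0]
force: [-1.2, 0.1, 11.9]
opening: 52.4
```

```bash
python3 -c "
from h import *
o=manip.get_obs();print(o['tool_pos'],o['force'],o['ft_torque'],o['q'])"
```

```text
[ 492.5529355  -250.53402543   74.54009485] [-1.17671004  0.08191756 11.9385977 ] [0.09573454 0.25013153 0.15846559] [ 0.36243747  0.90638755  0.09698337  1.72659362 -0.15516401  0.515251
  0.03052327]
```

>>> send_rows --targets '[{"dx":0,"dy":0,"dz":0.0001,"spin":1},{"dx":0,"dy":0,"dz":0.0001,"spin":1}]'

```text
time_s: 8.4
tool_pos: [492.8, -250.6, 74.5]
eef_rot: [0.907, 0.421, 0.0, 0.001]
force: [0.3, 0.4, 13.6]
opening: 52.3
```

```bash
python3 -c "
from h import *
o=manip.get_obs();print(o['tool_pos'],o['force'],o['ft_torque'],o['q'])"
```

```text
[ 492.77055179 -250.60948237   74.5021748 ] [ 0.26308813  0.37136181 13.58322187] [0.07330916 0.12029482 0.17956593] [ 0.34032561  0.90972972  0.1399924   1.72716075 -0.22382481  0.51887756
 -0.0798793 ]
```

>>> send_rows --targets '[{"dx":0,"dy":0,"dz":0,"spin":1},{"dx":0,"dy":0,"dz":0,"spin":1}]'

```text
time_s: 8.6
tool_pos: [492.8, -250.7, 74.5]
eef_rot: [0.94, 0.34, 0.001, 0.001]
force: [0.2, 0.5, 12.9]
opening: 52.3
```

```bash
python3 -c "
from h import *
o=manip.get_obs();print(o['tool_pos'],o['force'],o['ft_torque'],o['q'])"
```

```text
[ 492.83023024 -250.68672673   74.5423188 ] [ 0.2242227   0.47335865 12.89698419] [0.03230676 0.08134641 0.18357099] [ 0.31824323  0.91372069  0.18341447  1.72781411 -0.29195217  0.52516389
 -0.19083425]
```

>>> send_rows --targets '[{"dx":0,"dy":0,"dz":0,"spin":1},{"dx":0,"dy":0,"dz":0,"spin":1},{"dx":0,"dy":0,"dz":0,"spin":0},{"dx":0,"dy":0,"dz":0,"spin":0}]'

```text
time_s: 9.0
tool_pos: [492.9, -250.6, 74.5]
eef_rot: [0.966, 0.259, 0.001, 0.001]
force: [-0.8, 0.5, 14.5]
opening: 52.4
```

```bash
python3 -c "
from h import *
o=manip.get_obs();print(o['tool_pos'],o['force'],o['ft_torque'],o['q'])"
```

```text
[ 492.85538124 -250.64448202   74.51870591] [-0.80326629  0.49004161 14.46269813] [-0.01189266 -0.02561778  0.00721957] [ 0.29630926  0.9185771   0.22652393  1.7284777  -0.35807485  0.53369674
 -0.30056936]
```

Torque jumped to a steady 0.18 N m and the sinking stopped at about 2 mm, so the cap is on the hard stop and the tub is turning. Now a tug to check.

>>> send_rows --targets '[{"dx":0,"dy":0,"dz":-0.0007,"spin":0},{"dx":0,"dy":0,"dz":-0.0007,"spin":0},{"dx":0,"dy":0,"dz":0,"spin":0},{"dx":0,"dy":0,"dz":0,"spin":0}]'

```text
time_s: 9.4
tool_pos: [492.4, -250.4, 75.2]
eef_rot: [0.966, 0.259, -0.0, 0.0]
force: [0.5, -1.3, 0.5]
opening: 52.0
```

>>> send_rows --targets '[{"dx":0,"dy":0,"dz":-0.0007,"spin":0},{"dx":0,"dy":0,"dz":0,"spin":0},{"dx":0,"dy":0,"dz":0,"spin":0}]'

```text
time_s: 9.7
tool_pos: [492.1, -250.2, 75.8]
eef_rot: [0.966, 0.259, -0.0, -0.0]
force: [-0.3, 0.0, -3.1]
opening: 52.5
```

>>> send_rows --targets '[{"dx":0,"dy":0,"dz":-0.0007,"spin":0},{"dx":0,"dy":0,"dz":0,"spin":0},{"dx":0,"dy":0,"dz":0,"spin":0},{"dx":0,"dy":0,"dz":0,"spin":0}]'

```text
time_s: 10.1
tool_pos: [492.3, -250.4, 76.7]
eef_rot: [0.966, 0.259, -0.0, -0.0]
force: [0.1, 0.3, -3.1]
opening: 52.4
```

The tub's weight came on at once, so the cap is tight. The arm is now clear of the shelf, so I'll measure the square in both views.

Run:
```python
from h import *
for n in("scene","side"):
    p,D=manip.capture(n);C=cam(n);cv2.imwrite(f"pics/{n}3.png",p[...,::-1])
    hsv=cv2.cvtColor(p,cv2.COLOR_RGB2HSV);m=cv2.inRange(hsv,(20,110,70),(34,255,255))
    cs=cv2.findContours(m,cv2.RETR_EXTERNAL,cv2.CHAIN_APPROX_NONE)[0]
    for c in cs:
        if cv2.contourArea(c)<300: continue
        # shift contour is pixel centres inside; fine
        w=onplane(c.reshape(-1,2),C,60)[:,:2].astype(np.float32)
        print(n,c.reshape(-1,2).mean(0),cv2.minAreaRect(w))
    P=depthpts(D,C);q=P[(m>0)&(D>0)];q=q[(abs(q[:,2]-60)<15)&(abs(q[:,0]-600)<90)&(abs(q[:,1]-250)<90)];print(np.median(q,0))
    for pt in((492,-250,104),): print(proj(pt,C))
```

```text
scene [363.0462963 212.25     ] ((601.7354125976562, 247.20962524414062), (98.62682342529297, 97.93927764892578), 9.8123197555542)
[606.9725761  246.03974134  62.04352926]
[[179.44189363 174.83865536]]
side [188.02214022 138.33210332] ((572.8922119140625, 249.3119354248047), (123.93214416503906, 381.7330627441406), 9.84224796295166)
[567.71874202 248.60617964  59.29662534]
[[285.00021196 285.99609966]]
```

>>> send_rows --targets '[{"dx":0,"dy":0,"dz":-0.005,"spin":0},{"dx":0,"dy":0,"dz":-0.01,"spin":0},{"dx":0,"dy":0,"dz":-0.015,"spin":0},{"dx":0,"dy":0,"dz":-0.02,"spin":0},{"dx":0,"dy":0,"dz":-0.02,"spin":0},{"dx":0,"dy":0,"dz":-0.02,"spin":0},{"dx":0,"dy":0,"dz":-0.02,"spin":0},{"dx":0,"dy":0,"dz":-0.02,"spin":0},{"dx":0,"dy":0,"dz":-0.015,"spin":0},{"dx":0,"dy":0,"dz":-0.01,"spin":0},{"dx":0,"dy":0,"dz":0,"spin":0}]'

```text
time_s: 11.3
tool_pos: [492.6, -250.6, 233.0]
eef_rot: [0.966, 0.259, 0.001, 0.001]
force: [-0.2, -0.3, -3.5]
opening: 52.8
```

View pics/side3.png

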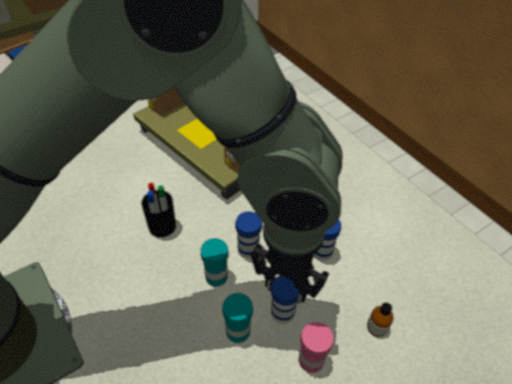

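The square's centre is at about (602,247) from the scene view, rotated about 10°, and its size checks out at 98 mm. Part of the square is hidden in the side view, which also shows the bystanders undisturbed. Carrying over.

>>> send_rows --targets '[{"dx":0.008,"dy":-0.009,"dz":0,"spin":0},{"dx":0.0145,"dy":-0.016,"dz":0,"spin":0},{"dx":0.0145,"dy":-0.016,"dz":0,"spin":0},{"dx":0.0145,"dy":-0.016,"dz":0,"spin":0},{"dx":0.0145,"dy":-0.016,"dz":0,"spin":0},{"dx":0.0145,"dy":-0.016,"dz":0,"spin":0},{"dx":0.0145,"dy":-0.016,"dz":0,"spin":0},{"dx":0.0145,"dy":-0.016,"dz":0,"spin":0},{"dx":0.0145,"dy":-0.016,"dz":0,"spin":0},{"dx":0.0145,"dy":-0.016,"dz":0,"spin":0},{"dx":0.0145,"dy":-0.016,"dz":0,"spin":0},{"dx":0.0145,"dy":-0.016,"dz":0,"spin":0}]'

```text
time_s: 12.5
tool_pos: [544.5, -4.6, 230.9]
eef_rot: [0.966, 0.259, -0.001, -0.0]
force: [-0.6, -0.2, -3.1]
opening: 52.3
```

>>> send_rows --targets '[{"dx":0.0145,"dy":-0.016,"dz":0,"spin":0},{"dx":0.0145,"dy":-0.016,"dz":0,"spin":0},{"dx":0.0145,"dy":-0.016,"dz":0,"spin":0},{"dx":0.0145,"dy":-0.016,"dz":0,"spin":0},{"dx":0.0145,"dy":-0.016,"dz":0,"spin":0},{"dx":0.0145,"dy":-0.016,"dz":0,"spin":0},{"dx":0.0145,"dy":-0.016,"dz":0,"spin":0},{"dx":0.008,"dy":-0.009,"dz":0,"spin":0},{"dx":0,"dy":0,"dz":0,"spin":0},{"dx":0,"dy":0,"dz":0,"spin":0}]'

```text
time_s: 13.5
tool_pos: [578.9, 152.5, 231.3]
eef_rot: [0.966, 0.259, -0.0, 0.0]
force: [-0.2, -0.8, -4.5]
opening: 52.4
```

```bash
cat > spot.py <<'E'
from h import *
import sys
n=sys.argv[1]
o=manip.get_obs();print(o["time_s"],o["tool_pos"],o["force"],o["q"].round(2),o["opening"])
M=R.from_quat(o["eef_rot"]).as_matrix();print(M.round(3).tolist())
for nm in ("wrist","side"):
    C=cam(nm,o);p,D=manip.capture(nm);cv2.imwrite(f"pics/{n}{nm}.png",p[...,::-1])
    hsv=cv2.cvtColor(p,cv2.COLOR_RGB2HSV);m=cv2.inRange(hsv,(22,150,70),(32,255,255))
    for c in cv2.findContours(m,cv2.RETR_EXTERNAL,cv2.CHAIN_APPROX_NONE)[0]:
        if cv2.contourArea(c)<300: continue
        w=onplane(c.reshape(-1,2),C,60)[:,:2].astype(np.float32)
        print(nm,c.reshape(-1,2).mean(0),cv2.minAreaRect(w))
E
python3 spot.py p4
```

```text
13.5 [578.87718496 152.52028628 231.31173186] [-0.18102407 -0.82713026 -4.45933704] [-0.5   0.78  0.42  1.4  -0.34  1.03 -1.07] 52.365310926872326
[[0.866, 0.5, -0.001], [0.5, -0.866, -0.001], [-0.001, 0.0, -1.0]]
side [202.57758621 132.30172414] ((605.162109375, 245.39364624023438), (100.80062866210938, 101.52831268310547), 9.986520767211914)
```

View pics/p4wrist.png

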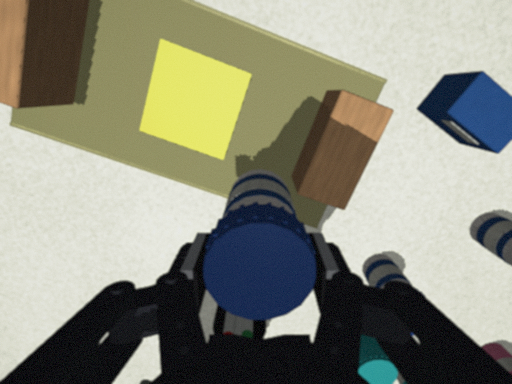

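View pics/p4side.png

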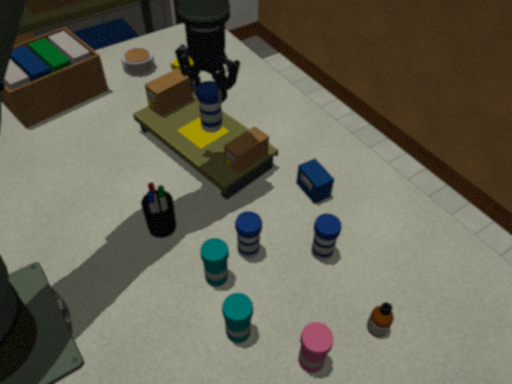

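The wrist view shows the yellow square whole at px (160–250, 40–158), with the tub held at (260,265) and hanging upright.

Run:
```python
from h import *
o=manip.get_obs();C=cam("wrist",o);p=cv2.imread("pics/p4wrist.png");hsv=cv2.cvtColor(p,cv2.COLOR_BGR2HSV)
print(hsv[100,195]);m=cv2.inRange(hsv,(24,110,150),(34,255,255))
c=max(cv2.findContours(m,cv2.RETR_EXTERNAL,cv2.CHAIN_APPROX_NONE)[0],key=cv2.contourArea)
r=cv2.minAreaRect(onplane(c.reshape(-1,2),C,60)[:,:2].astype(np.float32));print(r)
M=R.from_quat(o["eef_rot"]).as_matrix();t=np.array([r[0][0],r[0][1],60]);print(((t-o["tool_pos"])@M).round(1))
```

```text
[ 30 136 231]
((605.3643798828125, 245.81161499023438), (96.22100830078125, 96.32007598876953), 9.942117691040039)
[ 69.6 -68.1 171.6]
```

The three views give (605.4,245.8), (605.2,245.4) and (601.7,247.2), which agree against a margin of more than 20 mm.

>>> send_rows --targets '[{"dx":0.007,"dy":-0.007,"dz":0,"spin":0},{"dx":0.012,"dy":-0.012,"dz":0,"spin":0},{"dx":0.014,"dy":-0.014,"dz":0,"spin":0},{"dx":0.014,"dy":-0.014,"dz":0,"spin":0},{"dx":0.012,"dy":-0.012,"dz":0,"spin":0},{"dx":0.01,"dy":-0.009,"dz":0,"spin":0},{"dx":0,"dy":0,"dz":0,"spin":0},{"dx":0,"dy":0,"dz":0,"spin":0}]'

```text
time_s: 14.4
tool_pos: [604.9, 246.3, 231.5]
eef_rot: [0.966, 0.259, -0.0, 0.0]
force: [-0.3, -0.7, -3.5]
opening: 52.5
```

>>> send_rows --targets '[{"dx":0,"dy":0,"dz":0.008,"spin":0},{"dx":0,"dy":0,"dz":0.012,"spin":0},{"dx":0,"dy":0,"dz":0.015,"spin":0},{"dx":0,"dy":0,"dz":0.015,"spin":0},{"dx":0,"dy":0,"dz":0.015,"spin":0},{"dx":0,"dy":0,"dz":0.012,"spin":0},{"dx":0,"dy":0,"dz":0.008,"spin":0},{"dx":0,"dy":0,"dz":0.005,"spin":0},{"dx":0,"dy":0,"dz":0.001,"spin":0},{"dx":0,"dy":0,"dz":0,"spin":0},{"dx":0,"dy":0,"dz":0,"spin":0}]'

```text
time_s: 15.5
tool_pos: [605.2, 246.6, 141.2]
eef_rot: [0.966, 0.259, 0.0, -0.0]
force: [0.1, -0.3, -2.4]
opening: 52.3
```

```bash
python3 spot.py p5
```

```text
15.5 [605.15177413 246.5868089  141.16037748] [ 0.1468285  -0.25791957 -2.39421273] [-0.6   0.97  0.39  1.28 -0.39  0.97 -1.18] 52.27515302598806
[[0.866, 0.5, 0.001], [0.5, -0.866, 0.0], [0.001, 0.0, -1.0]]
wrist [218.66315789 192.77894737] ((589.2572021484375, 275.4107360839844), (28.02193260192871, 17.523256301879883), 20.493385314941406)
wrist [297.54852321 176.45991561] ((625.6812133789062, 230.3155517578125), (58.932716369628906, 55.07611083984375), 9.876638412475586)
side [202.26612903 132.46774194] ((604.700439453125, 247.18362426757812), (99.46288299560547, 98.73030853271484), 10.00063419342041)
```

View pics/p5side.png

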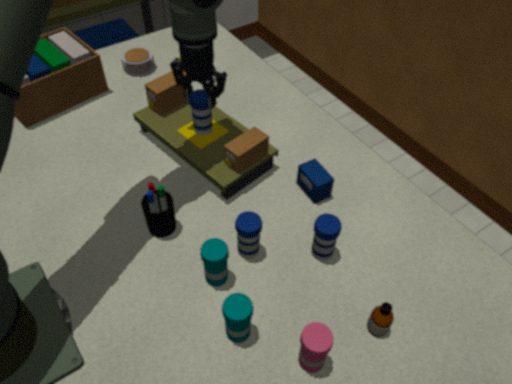

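View pics/p5wrist.png

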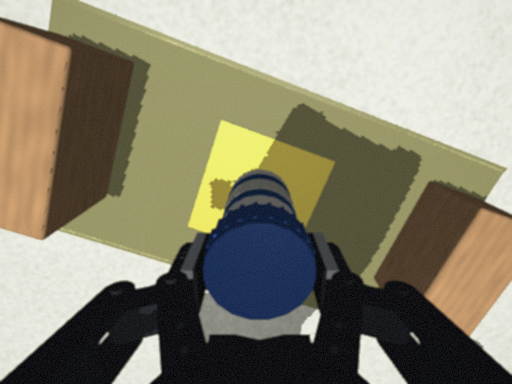

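The tub is over the middle of the square (side px (202,130)) about 6 mm up, and the fingers are clear of both cartons. Lowering until it touches.

>>> send_rows --targets '[{"dx":0,"dy":0,"dz":0.0015,"spin":0},{"dx":0,"dy":0,"dz":0.0015,"spin":0},{"dx":0,"dy":0,"dz":0.001,"spin":0},{"dx":0,"dy":0,"dz":0,"spin":0},{"dx":0,"dy":0,"dz":0,"spin":0}]'

```text
time_s: 16.1
tool_pos: [605.0, 246.5, 136.7]
eef_rot: [0.966, 0.259, -0.0, -0.0]
force: [0.2, 0.2, -2.2]
opening: 52.7
```

>>> send_rows --targets '[{"dx":0,"dy":0,"dz":0.0007,"spin":0},{"dx":0,"dy":0,"dz":0.0007,"spin":0},{"dx":0,"dy":0,"dz":0,"spin":0},{"dx":0,"dy":0,"dz":0,"spin":0}]'

```text
time_s: 16.5
tool_pos: [605.0, 246.6, 135.4]
eef_rot: [0.966, 0.259, 0.0, -0.0]
force: [0.2, -0.4, -2.1]
opening: 52.2
```

>>> send_rows --targets '[{"dx":0,"dy":0,"dz":0.0005,"spin":0},{"dx":0,"dy":0,"dz":0,"spin":0},{"dx":0,"dy":0,"dz":0,"spin":0}]'

```text
time_s: 16.8
tool_pos: [605.1, 246.5, 135.0]
eef_rot: [0.966, 0.259, 0.0, -0.0]
force: [-1.1, 0.6, 4.5]
opening: 52.5
```

>>> send_rows --targets '[{"dx":0,"dy":0,"dz":0.0004,"spin":0},{"dx":0,"dy":0,"dz":0,"spin":0},{"dx":0,"dy":0,"dz":0,"spin":0}]'

```text
time_s: 17.1
tool_pos: [605.2, 246.6, 134.9]
eef_rot: [0.966, 0.259, 0.0, -0.0]
force: [-0.8, 0.0, 8.1]
opening: 52.4
```

It is in contact (+8 N at the expected height). Releasing.

>>> send_rows --targets '[{"dx":0,"dy":0,"dz":-0.0003,"spin":0},{"dx":0,"dy":0,"dz":0,"spin":0},{"dx":0,"dy":0,"dz":0,"spin":0},{"dx":0,"dy":0,"dz":0,"spin":0},{"dx":0,"dy":0,"dz":0,"spin":0},{"dx":0,"dy":0,"dz":0,"spin":0},{"dx":0,"dy":0,"dz":0,"spin":0}]' --grip 0.08

```text
time_s: 17.8
tool_pos: [604.9, 246.5, 134.7]
eef_rot: [0.966, 0.259, -0.0, 0.0]
force: [-1.2, -0.1, 0.1]
opening: 80.0
```

>>> send_rows --targets '[{"dx":0,"dy":0,"dz":-0.005,"spin":0},{"dx":0,"dy":0,"dz":-0.01,"spin":0},{"dx":0,"dy":0,"dz":-0.015,"spin":0},{"dx":0,"dy":0,"dz":-0.02,"spin":0},{"dx":0,"dy":0,"dz":-0.02,"spin":0},{"dx":0,"dy":0,"dz":-0.02,"spin":0},{"dx":0,"dy":0,"dz":-0.02,"spin":0},{"dx":0,"dy":0,"dz":-0.01,"spin":0},{"dx":0,"dy":0,"dz":0,"spin":0},{"dx":0,"dy":0,"dz":0,"spin":0}]'

```text
time_s: 18.8
tool_pos: [604.8, 246.5, 254.1]
eef_rot: [0.966, 0.259, -0.0, -0.0]
force: [0.5, 0.5, -0.4]
opening: 80.0
```

```bash
python3 w.py w6
python3 - <<'E'
from h import *
print(manip.get_obs()["force"],manip.get_obs()["opening"])
for n in("side","scene"):
    p,D=manip.capture(n);cv2.imwrite(f"pics/{n}6.png",p[...,::-1])
    C=cam(n);P=depthpts(D,C);hsv=cv2.cvtColor(p,cv2.COLOR_RGB2HSV);m=cv2.inRange(hsv,(108,120,30),(128,255,255))
    k,l,s,c=cv2.connectedComponentsWithStats(m)
    for i in range(1,k):
        if s[i,4]<100: continue
        q=P[(l==i)&(D>0)];zt=np.percentile(q[:,2],95);t=q[q[:,2]>zt-6]
        mid=(t.min(0)+t.max(0))/2
        if 400<mid[0]<780: print(n,c[i].round(),zt.round(1),mid.round(1),(t.max(0)-t.min(0)).round())
E
```

```text
18.8 [604.76749762 246.470745   254.10706044] [-0.604  0.859  0.438  1.123 -0.348  1.23  -1.233] [ 0.52097631  0.50733654 -0.408572  ]
[[0.866, 0.5, -0.001], [0.5, -0.866, -0.0], [-0.001, -0.0, -1.0]]
[ 451  132   61   64 1319] [489. 160.] 64.5 [750.7 -12.8  62.9] [50.9 53.   6.7] tool [ -3.1 297.6 191.2]
[ 230  152   60   66 2992] [259. 186.] 163.6 [606.  246.4 161.9] [53.  52.1  6.5] tool [ 1.1  0.7 92.2]
[-0.4669296   0.25806456 -0.08373072] 79.64844359310722
side [200. 101.] 164.6 [602.1 241.4 162.9] [48. 53.  8.]
side [248. 224.] 105.4 [518.8 -90.7 103.4] [51. 51.  7.]
side [327. 227.] 105.3 [ 649.7 -183.7  103.3] [49. 52.  8.]
scene [367. 182.] 166.9 [607.4 244.5 165.1] [51. 48.  8.]
scene [237. 184.] 107.0 [524.4 -87.4 104.9] [56. 50.  7.]
scene [198. 210.] 107.3 [ 654.4 -181.5  104.8] [51. 49.  7.]
scene [258. 253.] 68.0 [753.7 -29.3  66.1] [54. 76.  8.]
```

View pics/w6.png

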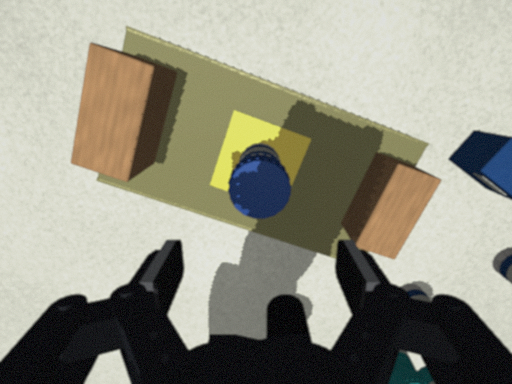

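View pics/side6.png

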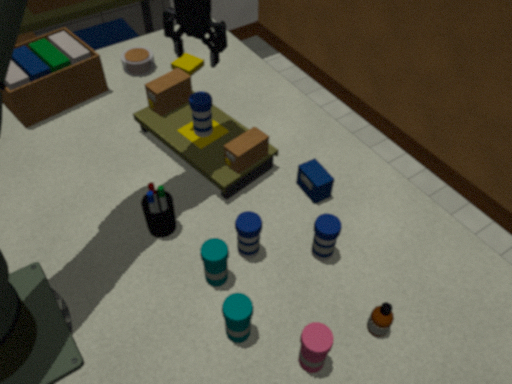

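View pics/scene6.png

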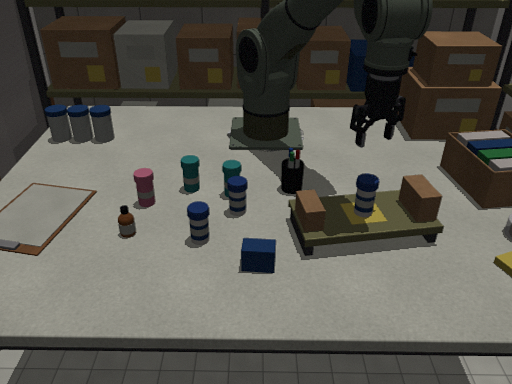

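The tub stands upright, centred on the square. Its cap top reads 163.6 mm, which is 103.6 above the board and the same as the tight tubs read. The other tubs and the bystanders are where they were, and the gripper is clear.

```bash
python3 -c "
from workcell import manip
print(manip.finish_job())"
```

```text
the job is handed in; nothing more can be done
None
```

The loose-capped tub is tightened and standing upright on the yellow square, and I handed the job in at about 19 s.

- **Finding it:** I tugged only the tub at about (493, -251), because all three cameras read its cap about 2 mm higher than the other two. It gave with almost no force, its reddish neck showed, and then the tub's weight came on. I did not tug the other two.
- **Tightening:** I turned the cap clockwise under light down-pressure, with the tub still on the bench. It sank about 2 mm, then torque rose to a steady 0.18 N m and the sinking stopped. A second tug lifted the tub's weight at once.
- **Placing:** I carried the tub by its cap to the square and released it after gentle contact with the board.

**Last checks:**
- **Cap height:** the cap top is 103.6 mm above the board, the same as the tight tubs read in the same camera.
- **Position:** the wrist view puts the tub within about 1 mm of the square's centre, (605, 246).
- **Camera agreement:** the side and scene views differ from the wrist view by up to about 5 mm. That is well inside the margin of about 20 mm.
- **Other objects:** the two tight tubs measured where they were. The cup, bottle and carton looked undisturbed in the pictures.
- **Failed call:** my first two move calls were refused for missing fields, with no effect on the scene.

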